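Slide the tall battery pack home into its charging bracket

ROBOT

A 7-joint arm with a two-finger parallel gripper is mounted at the origin on a cart in front of the work surface, level with it; the furniture and walls round the work are solid. World frame = base frame: x ahead of the robot, y to its left, z up, the work surface at z = 0. Lengths are in m, angles in rad, forces in N, time in s.
With the tool pointing down it reaches from about 0.35 to 0.9 m from the base axis. Payload 19.9 kg.
Tool frame: the origin (TCP) lies between the finger pads; the fingertips stand 19 mm ahead of it and the grasp point (between the pads) is the TCP; z points along the fingers, y is the line along which they close (so a half turn about z gives the same grasp; the last joint's range is limited). The gripper opens to 94 mm and grips with 3 to 60 N. Pads are 16 mm wide; open, the fingers measure 119 mm over their backs; the gripper's body (75 mm by 177 mm) begins 78 mm behind the grasp point.
Start: joints at [1.183, 0.417, -0.01, 1.614, 0.005, 1.111, -0.053], TCP at [0.212, -0.588, 0.224] pointing down, gripper open.
Joint ranges: [-2.81, 2.81], [-0.39, 2.02], [-1.27, 1.25], [0.06, 2.57], [-1.19, 4.33], [0.19, 2], [-2.82, 2.82]. Speed limits (rad/s): [1.89, 1.89, 2.39, 2.39, 3.01, 3.01, 3.01].

INTERFACE

Orientations are given as a 3x3 rotation matrix whose columns are the frame's x, y, z axes.
In Python, from rig import robot gives the robot as it stands. Calls block until the motion is done:
- robot.move_ptp(position, orientation): joint-space move of the TCP to a pose.
- robot.move_linear(position, velocity=0.15, frame=None, threshold=None): straight line of the TCP; frame=None keeps the orientation; velocity is the mean speed in m/s. With threshold (N) it stops when the force on the tool has changed by that much, and returns True; else False.
- robot.goto_joints(angles): joint-space move.
- robot.gripper_to(opening): finger opening in m; the grip force is fixed at half the most; returns when the fingers have stopped.
- robot.pause(seconds).
- robot.ik(position, orientation): joint angles nearest the present ones, or None.
- robot.get_state(): the state.
- robot.grab_frame(name): name is "scene" or "top" or "wrist"; returns the picture (480x640x3 uint8, red, green, blue); there is no depth.
- robot.camera_info(name): a dict with "fx", "fy", "cx", "cy" (pixels), "rvec" (rotation vector, rad) and "tvec" (3), from world to camera coordinates, as OpenCV has them. Camera axes: x right, y down, z forward; pixel columns grow to the right and rows downward; lengths in m; the calibration is good to about 2 mm. A picture is of the moment at which its call begins: read the wrist's pose just before it. camera_info takes no time and is no camera call; for the wrist camera it gives the pose at the moment of the call.
A pose or a line that the arm cannot do raises robot.PlanningError and nothing moves.
- robot.sign_off(): hands the job in; it is judged then, once.
The state is a dict: "time": time; "qpos": joint angles; "joint_vel": joint speeds; "effort": joint torques, N m; "ee_pos": TCP position; "tool_rot": TCP orientation; "force": force on the tool from outside, world axes, zero at the start; "moment": the same for the moment, N m; "opening": finger opening in m; "grasp_force": force on a finger pad.
Only numpy, scipy, OpenCV 4.12 (cv2) and the standard library are available. Lean on these libraries where they do the work, as an engineer would, in place of code of your own. Each camera call takes 0.05 s, during which the arm holds its last target. There are 200 camera calls.

TASK

Push the tall battery pack away from you across the steel plate, into the charging bracket, until its base is fully home: squarely against the bracket's back stop. It is heavy and tall, so push only on its low wide base, so that it slides upright; do not touch the case or its handle, do not tip or lift the pack, and leave the other things where they are.

Things in the scene. Friction and masses are not known exactly. Their poses are not given: they have to be found in the camera images.
- pack: Battery pack, upright: dark steel base 120 (x) x 150 (y) x 36 (z) mm under a tall narrow case. Origin: centre of the base's underside, on the steel plate (z = 0); x points away from the robot towards the bracket, give or take its yaw. Loose, 1.2 to 2 kg; slides at about 6 to 14 N if pushed on the base, tips if pushed high. Two fingertips side by side steer it, one off centre turns it.
- pack_case: Not to be touched: grey case 64 (x) x 120 (y) mm, centred on the pack's base and fixed to it, with a black lid (68 x 124 mm, 186 to 208 mm above the plate) and a bar handle up to 237 mm. The base juts out 28 mm before and behind the case, 26 mm past the lid. Origin on top of the base, 36 mm above the pack's origin; same axes.
- dock: Charging bracket, fixed, dark steel, mouth towards the robot. Origin: on the plate, where the pack's origin is when fully home; x points in (push direction), y left. Back stop face at x = 60 mm, 40 mm high; grey charger housing behind. Guides 28 mm high, inner faces at y = +-80 mm from x = -34 mm on, before that flaring to y = +-115 mm at x = -85 mm. Docked, the base's near edge is at x = -60 mm.
- shaft: Bystander: stepped steel shaft standing on its end, 54 mm across and 113 mm high, to the left of the bracket; origin at the centre of its foot. Loose.
- bolt: Bystander: bolt standing on its head, 22 mm across and 45 mm high, to the right of the pack; origin at the centre of its foot. Loose.
- gear: Bystander: cluster gear lying flat, 116 mm across, 34 mm high, on the bare bench left of the plate; origin at the centre of its underside. Loose.
- bearing: Bystander: ball bearing lying flat, 62 mm across, 16 mm high, on the bare bench left of the plate; origin at the centre of its underside. Loose.
- ring: Bystander: thin ring gear lying flat, 112 mm across, 11 mm high, on the bare bench left of the plate; origin at the centre of its underside. Loose.

How it is judged:
By the outcome, as a careful person would: the job done as asked, in the order asked, and still so for the second after the job is handed in, with the robot touching nothing.
It also fails if it takes over 61 s, if anything falls off the work surface, if the arm or the gripper's body presses on something with over 40 N, if the wrist force passes 120 N, or if a joint passes its speed limit or range.

## Working session

There is one attempt and no reset: what is moved stays moved. The work goes in short steps, each a Python script; the robot and the scene stay as the last script left them, time stands still between calls to the robot, and variables do not carry over. Pictures are saved under pics/ and viewed, at most 10 in all, crops included, and the job is handed in when it is done.

```bash
ls; mkdir -p pics; python3 - <<'E'
from rig import robot
import cv2,numpy as np
for n in ["scene","top"]:
    im=robot.grab_frame(n); cv2.imwrite(f"pics/{n}0.png",im[:,:,::-1])
    c=robot.camera_info(n); R=cv2.Rodrigues(np.array(c["rvec"]))[0]; print(n,c["fx"],c["cx"],c["cy"],"pos",-R.T@np.array(c["tvec"]).ravel(),"\n",R.round(3))
s=robot.get_state(); print(s["time"],s["ee_pos"],s["tool_rot"])
E
```

```text
pics
scene 494.71904692447515 315.68251185571324 250.54545643981942 pos [-0.12802274  0.71181128  0.59644702] 
 [[-0.761 -0.649 -0.003]
 [-0.306  0.364 -0.88 ]
 [ 0.572 -0.669 -0.475]]
top 583.0873257509483 323.6400543094144 228.4121560621477 pos [ 0.31749935 -0.05819412  1.3977859 ] 
 [[ 0.012 -1.    -0.003]
 [-0.992 -0.012 -0.127]
 [ 0.127  0.004 -0.992]]
0.1 [ 0.21231807 -0.58749655  0.22390592] [[ 9.40464087e-01  3.39892784e-01 -4.42554976e-04]
 [ 3.39893063e-01 -9.40463569e-01  9.90025614e-04]
 [-7.97042697e-05 -1.08150490e-03 -9.99999412e-01]]
```

View pics/scene0.png

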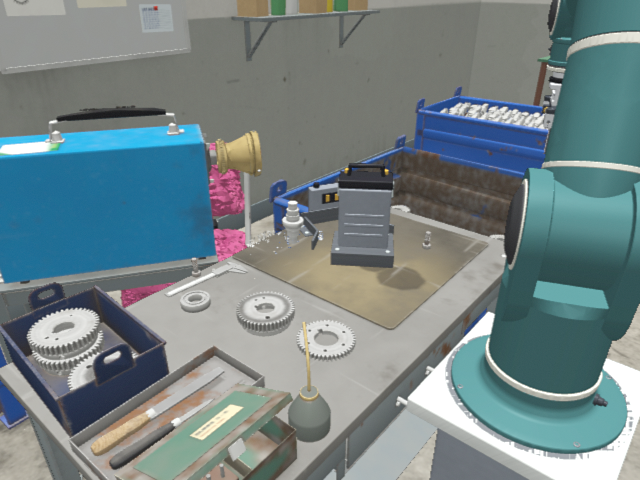

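View pics/top0.png

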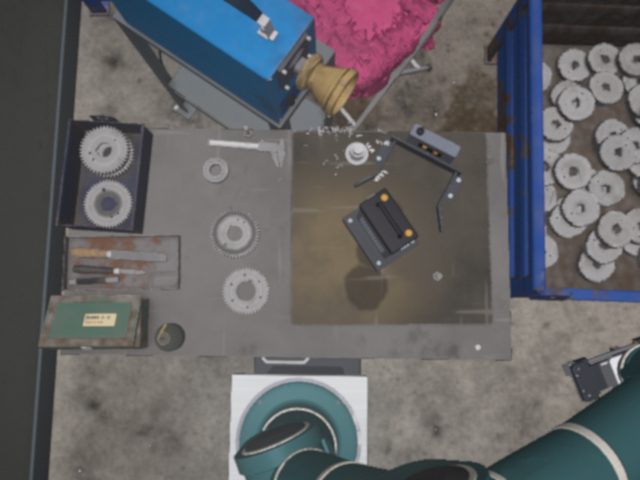

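The top view shows the pack at about (380,228), yawed. The bracket is beyond it, with its back stop running from about (390,140) to (460,178). The shaft stands at (357,152) and the bolt at (437,276). I'll zoom in.

```bash
python3 - <<'E'
import cv2
im=cv2.imread("pics/top0.png")[110:290,320:500]
im=cv2.resize(im,(594,594),interpolation=cv2.INTER_CUBIC)
im=cv2.convertScaleAbs(im,alpha=1.8,beta=10)
cv2.imwrite("pics/topz.png",im)
im=cv2.imread("pics/scene0.png")[150:285,260:440]
cv2.imwrite("pics/scz.png",cv2.convertScaleAbs(cv2.resize(im,(792,594),interpolation=cv2.INTER_CUBIC),alpha=1.5,beta=10))
E
```

```text
(no output)
```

View pics/topz.png

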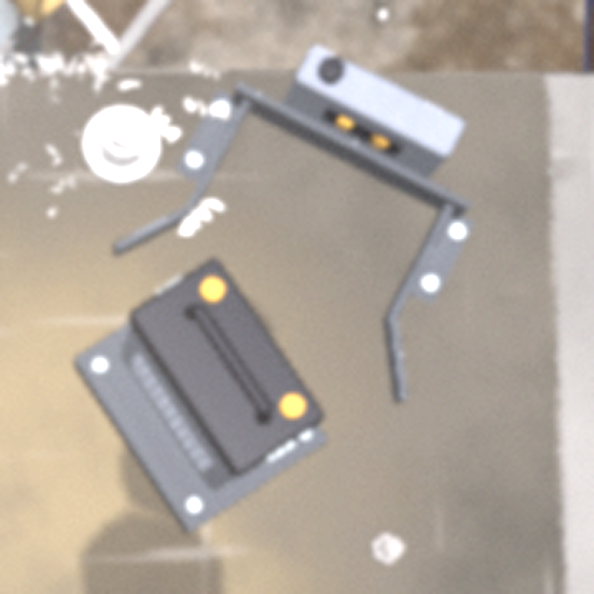

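View pics/scz.png

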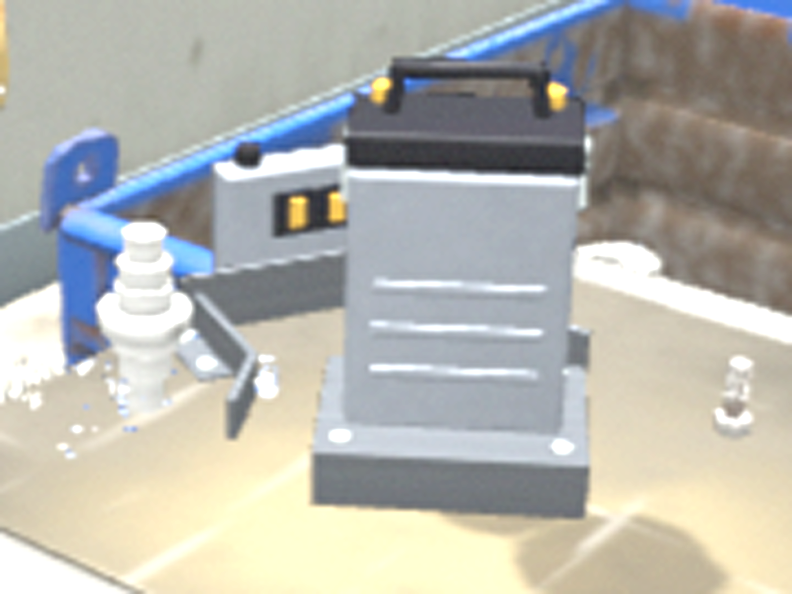

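The zoomed top view shows the base's near edge from about (75,360) to (190,530), with screws at (99,365) and (193,505). The back stop runs (240,95) to (465,207), the guides kink at (190,207) and (390,318), and the flares end at (115,248) and (400,400). In the scene crop, the base screws are at (340,435) and (562,446) and the base's foot corners at (313,503) and (585,516). Next I turn these into positions.

```bash
cat > h.py <<'E'
import cv2,numpy as np
from rig import robot
def cam(n):
    c=robot.camera_info(n); K=np.array([[c["fx"],0,c["cx"]],[0,c["fy"],c["cy"]],[0,0,1]])
    R=cv2.Rodrigues(np.array(c["rvec"]))[0]; return K,R,np.array(c["tvec"]).reshape(3,1)
def ray(n,p,C=None):
    K,R,t=C or cam(n); return (-R.T@t).ravel(), R.T@np.linalg.inv(K)@np.array([*p,1.])
def onz(n,p,z,C=None):
    o,d=ray(n,p,C); return o+d*(z-o[2])/d[2]
def tri(ps):
    A=[];b=[]
    for n,p in ps:
        o,d=ray(n,p); d=d/np.linalg.norm(d); P=np.eye(3)-np.outer(d,d); A.append(P); b.append(P@o)
    return np.linalg.lstsq(np.vstack(A),np.hstack(b),rcond=None)[0]
T=lambda x,y:(320+(x+.5)/3.3-.5,110+(y+.5)/3.3-.5)
S=lambda x,y:(260+(x+.5)/4.4-.5,150+(y+.5)/4.4-.5)
E
python3 - <<'E'
from h import *
np.set_printoptions(precision=4,suppress=True)
def blob(im,p,r=6):
    x,y=map(int,np.round(p)); g=im[y-r:y+r+1,x-r:x+r+1].astype(float).min(2)
    w=np.clip(g-np.median(g)-0.4*(g.max()-np.median(g)),0,None); yy,xx=np.mgrid[y-r:y+r+1,x-r:x+r+1]
    return (w*xx).sum()/w.sum(),(w*yy).sum()/w.sum()
t=cv2.imread("pics/top0.png"); s=cv2.imread("pics/scene0.png")
b=[]
for a,c in [((99,365),(340,435)),((193,505),(562,446))]:
    pt,ps=blob(t,T(*a),4),blob(s,S(*c),3); X=tri([("top",pt),("scene",ps)]); b.append(X); print("screw",X,onz("top",pt,.038))
d=b[0]-b[1]; print("len",np.linalg.norm(d),"yaw",np.degrees(np.arctan2(-d[0],d[1])))
print("lid amber",[tri([("top",T(*a)),("scene",S(*c))]) for a,c in [((212,289),(381,90)),((292,406),(555,93))]])
for c in [(313,503),(585,516)]: print("foot corner",onz("scene",S(*c),0))
for c in [(315,453),(588,464)]: print("top corner",onz("scene",S(*c),.036))
for c in [(77,360),(190,524),(213,258),(325,437)]: print("top corner T",onz("top",T(*c),.036))
q=[onz("top",T(*c),.040) for c in [(240,97),(465,209)]]; d=q[0]-q[1]; print("stop",q,np.linalg.norm(d),np.degrees(np.arctan2(-d[0],d[1])))
print("stop end tri left",tri([("top",T(238,88)),("scene",S(185,280))]))
for c in [(190,205),(390,318),(115,248),(400,400)]: print("guide",onz("top",T(*c),.028))
f=[onz("top",blob(t,T(*c),4),.005) for c in [(220,107),(194,160),(457,231),(430,283)]]; print(np.array(f))
m=(f[0]+f[1]-f[2]-f[3])/2; print("dock yaw from screws",np.degrees(np.arctan2(-m[0],m[1])),"mid",sum(f)/4, np.linalg.norm(m))
for c in [(387,548)]: print("bolt",onz("top",T(*c),.03))
print("shaft",onz("top",T(122,145),.09))
E
```

```text
screw [ 0.5125 -0.114   0.0377] [ 0.5127 -0.1138  0.038 ]
screw [ 0.4132 -0.1813  0.0375] [ 0.4135 -0.1811  0.038 ]
len 0.11989940719260908 yaw -55.849024995032565
lid amber [array([ 0.5366, -0.1766,  0.2117]), array([ 0.4619, -0.2268,  0.2135])]
foot corner [ 0.5174 -0.0985  0.    ]
foot corner [ 0.3957 -0.1827  0.    ]
top corner [ 0.5114 -0.0922  0.036 ]
top corner [ 0.3927 -0.1763  0.036 ]
top corner T [ 0.516  -0.0978  0.036 ]
top corner T [ 0.3998 -0.1787  0.036 ]
top corner T [ 0.5914 -0.1951  0.036 ]
top corner T [ 0.4628 -0.2746  0.036 ]
stop [array([ 0.7097, -0.2144,  0.04  ]), array([ 0.6286, -0.3761,  0.04  ])] 0.18084776967368565 -26.628968161067824
stop end tri left [ 0.7161 -0.2141  0.0372]
guide [ 0.632  -0.1793  0.028 ]
guide [ 0.5505 -0.3234  0.028 ]
guide [ 0.5995 -0.125   0.028 ]
guide [ 0.491  -0.3299  0.028 ]
[[ 0.7106 -0.2031  0.005 ]
 [ 0.6719 -0.1841  0.005 ]
 [ 0.6202 -0.3782  0.005 ]
 [ 0.5811 -0.3576  0.005 ]]
dock yaw from screws -27.460575552443615 mid [ 0.646  -0.2808  0.005 ] 0.19647857255825626
bolt [ 0.3849 -0.3188  0.03  ]
shaft [ 0.6599 -0.1264  0.09  ]
```

Pack and dock come out consistent with the given sizes: near edge 148 mm, base top at 37 mm, stop at about 40 mm.

| Thing | Position (x, y) | Yaw |
|---|---|---|
| Pack | (0.491, -0.187) | -55.8° |
| Dock | (0.619, -0.267) | -27.2° |

I'll push on a 103 mm radius arc with both fingertips on the base's near face and the tool leaned back 25° to clear the case, then push straight in. First comes the approach, up to light contact.

```bash
cat >> h.py <<'E'
np.set_printoptions(precision=4,suppress=True)
TH=np.radians(25); ZT=.0290
def rot(yaw):
    f=np.array([np.cos(yaw),np.sin(yaw),0]);l=np.array([-f[1],f[0],0]);k=np.array([0,0,1.])
    return np.column_stack([np.cos(TH)*f+np.sin(TH)*k,-l,np.sin(TH)*f-np.cos(TH)*k])
def tool(px,py,yaw,dx,dy,z=ZT):  # TCP at pack-frame offset (dx,dy)
    c,s=np.cos(yaw),np.sin(yaw); return np.array([px+c*dx-s*dy,py+s*dx+c*dy,z])
DOCK=(.619,-.267,np.radians(-27.2)); PACK=(.491,-.187,np.radians(-55.8)); DY=-.012
E
python3 - <<'E'
from h import *
s=robot.get_state(); R=rot(PACK[2]); p=tool(*PACK,-.125,DY)
for q in [(*p[:2],.40),(*p[:2],.03),tool(*DOCK,-.07,DY)]: print(robot.ik(np.array(q),R))
print(p)
robot.move_linear(s["ee_pos"]+np.array([0,0,.18]),.25)
robot.move_ptp(np.array([*p[:2],.40]),R)
robot.move_linear(np.array([*p[:2],ZT]),.2)
s0=robot.get_state()
hit=robot.move_linear(tool(*PACK,-.06,DY),.03,threshold=3)
s=robot.get_state(); c,sn=np.cos(PACK[2]),np.sin(PACK[2]); e=s["ee_pos"]-np.array([*PACK[:2],0])
print(hit,s["time"],s["ee_pos"],"packframe x",c*e[0]+sn*e[1],"F",s0["force"],s["force"],s["opening"],s["qpos"])
for n in ["top","scene"]: cv2.imwrite(f"pics/{n}1.png",robot.grab_frame(n)[:,:,::-1])
a=cv2.imread("pics/top1.png")[110:290,300:480]; b=cv2.imread("pics/scene1.png")[140:290,260:440]
cv2.imwrite("pics/c1.png",cv2.convertScaleAbs(np.hstack([cv2.resize(a,(400,400),interpolation=2),cv2.resize(b,(400,400*150//180),interpolation=2) if 0 else cv2.resize(b,(400,400),interpolation=2)]),alpha=1.6))
E
```

```text
[ 0.6619 -0.2917 -0.6242  1.9994  0.1988  1.1243 -2.572 ]
[-1.0466  0.6773  1.069   2.4613 -1.0915  0.2151 -1.6332]
[-0.3781  0.6832  0.7435  2.0927 -0.622   0.2281 -1.7868]
[ 0.4108 -0.0904  0.029 ]Traceback (most recent call last):
  File "<stdin>", line 7, in <module>
rig.PlanningError: the arm cannot follow that straight line within its joint ranges
```

The lean makes joint 6 tight near its limit. I'll check other tilts and the half-turned grasp along the whole path, with no motion.

```bash
python3 - <<'E'
from h import *
import h
print(robot.get_state()["qpos"],robot.get_state()["time"])
for th in (12,15,18,25):
  h.TH=np.radians(th)
  for fl in (1,-1):
    F=np.diag([fl,fl,1.])
    print(th,fl)
    for n,q,y in [("up",tool(*PACK,-.125,DY,.4),PACK[2]),("mid",tool(*PACK,-.125,DY,.2),PACK[2]),("dn",tool(*PACK,-.125,DY),PACK[2]),("dn100",tool(*PACK,-.10,DY),PACK[2]),("touch",tool(*PACK,-.075,DY),PACK[2]),("home",tool(*DOCK,-.072,DY),DOCK[2])]:
        print("  ",n,robot.ik(q,h.rot(y)@F))
E
```

```text
[ 0.8974 -0.341  -0.7792  1.9955  0.0996  1.104  -2.464 ] 3.125
12 1
   up [ 0.8847 -0.2106 -0.7175  1.8907  0.0132  1.2646 -2.3795]
   mid [ 0.962   0.037  -0.9491  2.1943  0.2759  0.8231 -2.7075]
   dn [-0.3009  0.3698  0.3558  2.356   0.1401  0.3171 -2.6504]
   dn100 [-0.0857  0.374   0.1727  2.3143  0.3052  0.3426 -2.7554]
   touch [-0.0358  0.3952  0.1725  2.2751  0.2694  0.35   -2.6731]
   home [ 0.7103  0.5886 -0.4434  1.9588  0.5806  0.4965 -2.1807]
12 -1
   up [-0.8536 -0.2937  0.6856  1.9283  0.3838  1.3698  0.3518]
   mid [ 0.3189  0.0082 -0.3038  2.2097  0.239   0.8169  0.4574]
   dn [ 0.948   0.6165 -1.0866  2.32    1.1833  0.7831 -0.4175]
   dn100 [ 0.989   0.6453 -1.087   2.2832  1.1915  0.7999 -0.3591]
   touch [ 1.136   0.8365 -1.2674  2.2419  1.3141  1.0004 -0.3632]
   home [ 1.1633  0.8696 -1.0902  1.9453  1.1791  0.8485  0.553 ]
15 1
   up [ 0.8879 -0.2414 -0.7309  1.9145  0.0314  1.2276 -2.3956]
   mid [ 0.9851  0.0173 -0.9968  2.2179  0.328   0.7942 -2.7722]
   dn [-0.4982  0.3983  0.5407  2.384   0.0609  0.2643 -2.6099]
   dn100 [-0.2817  0.3877  0.3574  2.3442
[... 1292 characters left out ...]
  0.397 ]
25 1
   up [ 0.8972 -0.3416 -0.7799  1.9958  0.0995  1.104  -2.4647]
   mid None
   dn [-1.0458  0.6819  1.0682  2.4614 -1.1114  0.2164 -1.6154]
   dn100 [-0.974   0.6994  1.0667  2.4316 -1.1918  0.2356 -1.486 ]
   touch [ 0.7736  0.5754 -0.909   2.3525  1.4837  0.8003  2.4337]
   home None
25 -1
   up [ 0.8972 -0.3416 -0.7799  1.9958  0.0995  1.104  -2.4647]
   mid [ 0.5857 -0.0297 -0.7137  2.3026  0.5634  0.7378  0.0683]
   dn [ 0.8431  0.6887 -1.1407  2.4111  1.5148  1.0008 -0.831 ]
   dn100 [ 0.916   0.732  -1.1655  2.381   1.5428  1.0257 -0.7662]
   touch [ 0.9514  0.736  -1.1447  2.3486  1.5527  1.0033 -0.7038]
   home [ 1.0795  0.7164 -0.9105  2.1147  1.5345  0.5587  0.1505]
```

Tilt 13° with the half-turned tool works with mid-range joints, and the body's front still sits about 18 mm clear of the case. Using that.

```bash
sed -i 's/^TH=.*/TH=np.radians(13); ZT=.0290/; s/return np.column_stack(\[np.cos(TH)\*f+np.sin(TH)\*k,-l,/return np.column_stack([-np.cos(TH)*f-np.sin(TH)*k,l,/' h.py
python3 - <<'E'
from h import *
R=rot(PACK[2]); print(np.linalg.det(R))
robot.goto_joints([0.3189,0.0082,-0.3038,2.2097,0.239,0.8169,0.4574])
robot.move_linear(tool(*PACK,-.125,DY,.15),.15,frame=R)
robot.move_linear(tool(*PACK,-.125,DY),.15)
s=robot.get_state(); print(s["ee_pos"],s["qpos"],s["time"])
s0=s
hit=robot.move_linear(tool(*PACK,-.06,DY),.03,threshold=3)
s=robot.get_state(); c,sn=np.cos(PACK[2]),np.sin(PACK[2]); e=s["ee_pos"]-np.array([*PACK[:2],0])
print(hit,s["time"],s["ee_pos"],"packframe x",c*e[0]+sn*e[1],"F",s0["force"],s["force"],s["moment"]-s0["moment"],s["opening"],s["qpos"])
for n in ["top","scene"]: cv2.imwrite(f"pics/{n}1.png",robot.grab_frame(n)[:,:,::-1])
a=cv2.imread("pics/top1.png")[110:290,300:480]; b=cv2.imread("pics/scene1.png")[130:310,260:440]
cv2.imwrite("pics/c1.png",cv2.convertScaleAbs(np.hstack([cv2.resize(x,(400,400),interpolation=2) for x in (a,b)]),alpha=1.6))
E
```

```text
1.0
[ 0.4113 -0.0904  0.0296] [ 0.1673  0.3523 -0.1828  2.3485  0.6891  0.3997 -0.0363] 7.1417
True 8.6667 [ 0.4393 -0.1325  0.0288] packframe x -0.07413267481260404 F [-0.1238 -0.3079 -0.4686] [-1.0173 -0.4483  0.027 ] [ 0.0674 -0.0155  0.0111] 0.09395539251294023 [ 0.2765  0.3959 -0.1913  2.2723  0.6572  0.4097  0.1041]
```

View pics/c1.png

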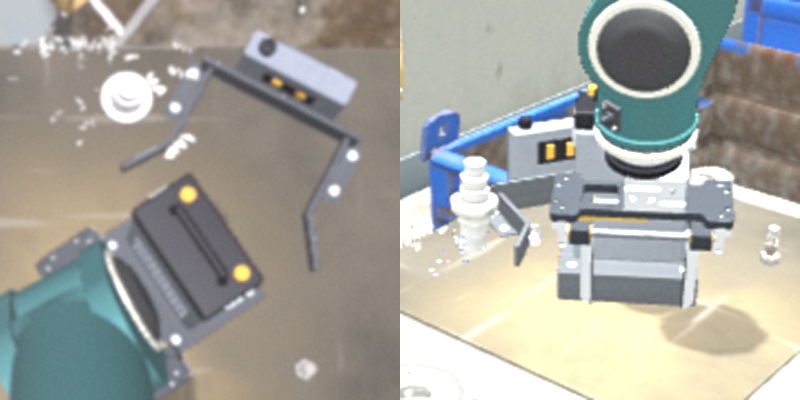

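The fingers touch at the expected place: TCP at pack x = -74 mm against -72 expected. They sit on the base's near face at scene pixels (585,285) and (690,290), with the wrist clear of the lid. Now the arc push, then back off and re-measure.

```bash
python3 - <<'E'
from h import *
px,py,y0=PACK; DX=-.0741
cor=tool(*PACK,0,.103)[:2]
N=6
for i in range(1,N+1):
    yaw=y0+(DOCK[2]-y0)*i/N
    p=cor+.103*np.array([np.sin(yaw),-np.cos(yaw)])
    robot.move_linear(tool(*p,yaw,DX,DY),.03,frame=rot(yaw))
    s=robot.get_state(); print(i,p,s["time"],s["force"],s["qpos"][[2,5]])
print("expected pack",p,np.degrees(yaw))
robot.move_linear(tool(*p,yaw,-.165,DY),.12)
for n in ["top","scene"]: cv2.imwrite(f"pics/{n}2.png",robot.grab_frame(n)[:,:,::-1])
a=cv2.imread("pics/top2.png")[110:290,320:500]; b=cv2.imread("pics/scene2.png")[130:310,260:440]
cv2.imwrite("pics/c2.png",cv2.convertScaleAbs(np.hstack([cv2.resize(x,(400,400),interpolation=2) for x in (a,b)]),alpha=1.6))
E
```

```text
1 [ 0.4961 -0.1939] 9.3 [-3.1091  2.3372 -1.9252] [-0.2148  0.3882]
2 [ 0.5018 -0.2003] 9.8333 [-2.5261  0.0427 -1.3129] [-0.2437  0.3702]
3 [ 0.5079 -0.2062] 10.3667 [-2.1551  0.8919 -2.0867] [-0.2792  0.3569]
4 [ 0.5146 -0.2117] 10.9 [-1.7244  0.0505 -1.1874] [-0.3208  0.349 ]
5 [ 0.5217 -0.2165] 11.4333 [-3.4425  0.6604 -1.753 ] [-0.3675  0.3468]
6 [ 0.5291 -0.2207] 11.9667 [-2.7889  0.2735 -2.2355] [-0.4179  0.3505]
expected pack [ 0.5291 -0.2207] -27.200000000000003
```

View pics/c2.png

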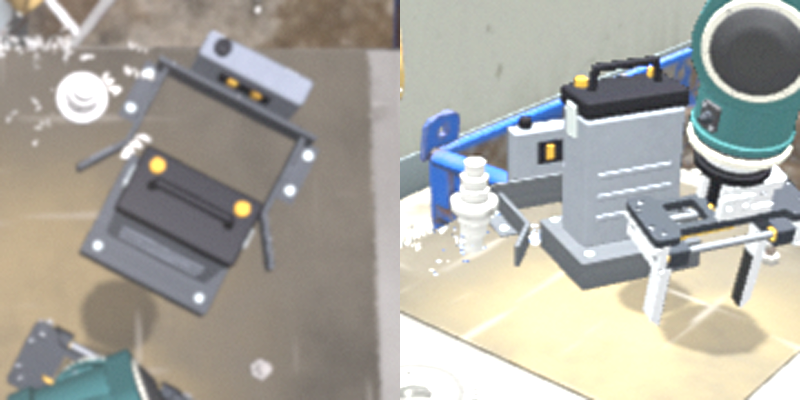

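The pack now sits in the mouth, nearly square, with its base screws at left-panel pixels (98,245) and (199,298). I'll measure it against the dock's own screws.

```bash
python3 - <<'E'
from h import *
t=cv2.imread("pics/top2.png")
def blob(im,p,r=4):
    x,y=map(int,np.round(p)); g=im[y-r:y+r+1,x-r:x+r+1].astype(float).min(2)
    w=np.clip(g-np.median(g)-0.4*(g.max()-np.median(g)),0,None); yy,xx=np.mgrid[y-r:y+r+1,x-r:x+r+1]
    return (w*xx).sum()/w.sum(),(w*yy).sum()/w.sum()
C=lambda x,y:(320+x/2.222,110+y/2.222)
L,Rr=[onz("top",blob(t,C(*c)),.038) for c in [(98,245),(199,298)]]
d=L-Rr; print("pack yaw",np.degrees(np.arctan2(-d[0],d[1])),np.linalg.norm(d))
f=[onz("top",blob(t,C(*c)),.005) for c in [(150,73),(131,107),(308,155),(290,190)]]
lat=np.array([-np.sin(DOCK[2]),np.cos(DOCK[2])]); ax=np.array([np.cos(DOCK[2]),np.sin(DOCK[2])])
e=f[0]-f[1]; e2=f[2]-f[3]; m=(f[0]+f[1]-f[2]-f[3])/2
print("dock yaws",[np.degrees(np.arctan2(v[1],v[0])) for v in (e,e2)],np.degrees(np.arctan2(-m[0],m[1])))
print("lat pack",lat@((L+Rr)/2)[:2],"x screws",ax@((L+Rr)/2)[:2],"lat dock screws",lat@(sum(f)/4)[:2],"lat DOCK",lat@DOCK[:2],"x DOCK",ax@DOCK[:2])
for nm,z,cs in [("stop",.04,[(164,70),(312,142)]),("kink",.028,[(128,138),(263,212)]),("flare",.028,[(79,168),(270,268)])]:
    q=[onz("top",C(*c),z)[:2] for c in cs]; print(nm,lat@q[0],lat@q[1],lat@(q[0]+q[1])/2)
E
```

```text
pack yaw -27.063818130440158 0.1202032991432885
dock yaws [np.float64(-26.113900771318647), np.float64(-27.808869088943382)] -27.458541268103264
lat pack 0.04457185898113475 x screws 0.5235100832609942 lat dock screws 0.04554650305025213 lat DOCK 0.045469445180555214 x DOCK 0.6725938815919845
stop 0.12789946850484485 -0.04784663209969877 0.040026418202573015
kink 0.12826286934696862 -0.03651487060077793 0.04587399937309535
flare 0.15978072391054046 -0.07004063021823836 0.044870046846151035
```

Lateral error is under 1 mm and yaw is within 0.4°. Now the straight push home, guarded by force.

```bash
python3 - <<'E'
from h import *
yaw=np.radians(-27.3); R=rot(yaw); ax=np.array([np.cos(DOCK[2]),np.sin(DOCK[2])]); lat=np.array([-ax[1],ax[0]])
P=lambda x:np.array([*(ax*(.67259+x)+lat*.0450),ZT])
robot.move_linear(P(-.195),.1,frame=R)
print(robot.move_linear(P(-.012-.074),.04,threshold=30))
s=robot.get_state(); print(s["time"],s["force"])
hit=robot.move_linear(P(-.074+.010),.012,threshold=25)
s=robot.get_state(); print(hit,s["time"],s["force"],s["moment"],"dock x of tcp",ax@s["ee_pos"][:2]-.67259,s["qpos"])
robot.pause(.3); print(robot.get_state()["force"])
E
```

```text
False
16.7167 [-9.113   4.4792  6.2847]
True 18.0417 [-3.9811  1.5546  2.8706] [ 0.4062  0.7096 -0.0402] dock x of tcp -0.07252819436936386 [ 0.6955  0.5919 -0.4534  1.965   0.6234  0.4904  0.8989]
[-3.8989  1.9559  1.4605]
```

It stopped at about the home position. I'll confirm with a second firm push, then back off and look.

```bash
python3 - <<'E'
from h import *
yaw=np.radians(-27.3); ax=np.array([np.cos(DOCK[2]),np.sin(DOCK[2])]); lat=np.array([-ax[1],ax[0]])
P=lambda x:np.array([*(ax*(.67259+x)+lat*.0450),ZT])
for k in range(2):
    hit=robot.move_linear(P(-.060),.012,threshold=35)
    s=robot.get_state(); print(hit,s["time"],s["force"],"tcp x",ax@s["ee_pos"][:2]-.67259)
robot.move_linear(P(-.17),.12)
robot.move_linear(P(-.17)+np.array([0,0,.15]),.2)
for n in ["top","scene"]: cv2.imwrite(f"pics/{n}3.png",robot.grab_frame(n)[:,:,::-1])
print(robot.get_state()["time"])
a=cv2.imread("pics/top3.png")[110:240,340:470]; b=cv2.imread("pics/scene3.png")[150:280,260:390]
cv2.imwrite("pics/c3.png",cv2.convertScaleAbs(np.hstack([cv2.resize(x,(400,400),interpolation=2) for x in (a,b)]),alpha=1.8))
E
```

```text
True 18.8667 [-4.1766  1.9829  2.297 ] tcp x -0.07238286482124401
True 19.4083 [-3.0211  0.7565  2.0875] tcp x -0.07224605373377457
21.375
```

View pics/c3.png

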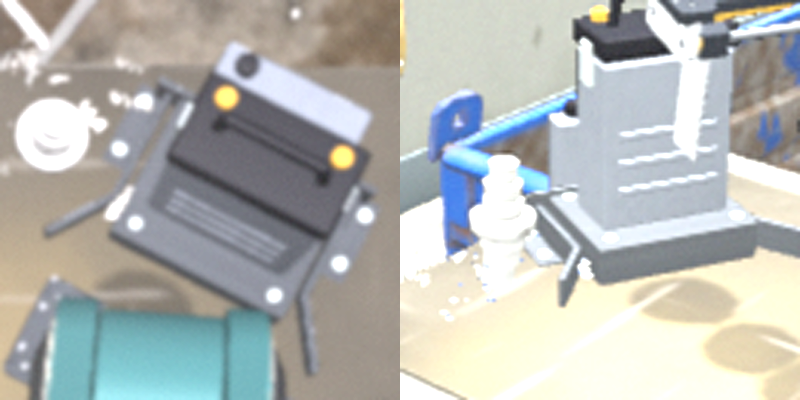

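The pack stands upright in the bracket with screws at (135,222) and (274,295), and the other things have not moved. One numeric check before handing in.

```bash
python3 - <<'E'
from h import *
t=cv2.imread("pics/top3.png")
def blob(im,p,r=4):
    x,y=map(int,np.round(p)); g=im[y-r:y+r+1,x-r:x+r+1].astype(float).min(2)
    w=np.clip(g-np.median(g)-0.4*(g.max()-np.median(g)),0,None); yy,xx=np.mgrid[y-r:y+r+1,x-r:x+r+1]
    return (w*xx).sum()/w.sum(),(w*yy).sum()/w.sum()
C=lambda x,y:(340+x/3.077,110+y/3.077)
L,Rr=[onz("top",blob(t,C(*c)),.038) for c in [(135,222),(274,295)]]
d=L-Rr; print("pack yaw",np.degrees(np.arctan2(-d[0],d[1])))
lat=np.array([-np.sin(DOCK[2]),np.cos(DOCK[2])]); ax=np.array([np.cos(DOCK[2]),np.sin(DOCK[2])])
print("dock-frame screws x",ax@((L+Rr)/2)[:2]-.67259,"lat",lat@((L+Rr)/2)[:2]-.0455)
print("L,R x",ax@L[:2]-.67259,ax@Rr[:2]-.67259)
for nm,z,cs in [("kink (-34)",.028,[(126,186),(302,292)]),("flare (-85)",.028,[(45,228),(312,370)])]:
    print(nm,[ax@onz("top",C(*c),z)[:2]-.67259 for c in cs])
print("stop top edge ends",[ax@onz("top",C(*c),.04)[:2]-.67259 for c in [(160,90),(185,100),(372,192)]])
E
```

```text
pack yaw -27.438140750436087
dock-frame screws x -0.046444254693679965 lat -0.0010226316954695808
L,R x -0.04619478620995776 -0.04669372317740217
kink (-34) [np.float64(-0.021502557540084677), np.float64(-0.032372579526777745)]
flare (-85) [np.float64(-0.0805812691565676), np.float64(-0.08321553253761427)]
stop top edge ends [np.float64(0.055724745913365736), np.float64(0.05768282802296354), np.float64(0.06004907323169317)]
```

The screws are at x = -46 mm in the dock frame, so the base is home. The pack's yaw of -27.4° matches the dock's, and repeated firm pushes no longer moved it. Handing in.

```bash
python3 -c "
from rig import robot
print(robot.get_state()['force']); print(robot.sign_off())"
```

```text
[ 0.8338201  -0.33206206 -0.15423983]
the job is handed in; nothing more can be done
None
```

The battery pack stands upright and fully home, square against the bracket's back stop: its yaw matches the bracket's within measurement error, and repeated firm pushes no longer moved it. I pushed only on the base, the other things look undisturbed in the pictures, and I handed the job in at about 21 s.

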